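# Stack the D-bore spacer and specimen carrier on the keyed loading post

## Robot

A 6-joint arm with a two-finger parallel gripper is mounted at the origin on the work surface. World frame = base frame: x ahead of the robot, y to its left, z up, the work surface at z = 0. Lengths are in m, angles in rad, forces in N, time in s.
With the tool pointing down it reaches from about 0.275 to 0.825 m from the base axis. Payload 4.9 kg.
Tool frame: the origin (TCP) lies at the very end of the fingers, on their centre line; the grasp point (between the pads) lies 19 mm behind it; z points along the fingers, y is the line along which they close (so a half turn about z gives the same grasp; the last joint's range is limited). The gripper opens to 85 mm and grips with 20 to 120 N. Pads are 22 mm wide; open, the fingers measure 114 mm over their backs; the gripper's body (76 mm by 85 mm) begins 54 mm behind the grasp point. The pads swing forward as they close: fully open they stand 13 mm farther back than shut.
Start: joints at [1.197, 0.326, -0.193, 1.052, 0, 1.437], TCP at [0.131, 0.534, 0.231] pointing down, gripper open.
Joint ranges: [-2.65, 2.65], [-0.97, 1.79], [-1.3, 1.35], [-1.93, 2.1], [-1.47, 1.37], [-3.14, 3.14]. Speed limits (rad/s): [2.57, 2.57, 3.14, 3.14, 3.14, 3.14].

## Interface

Orientations are given as a rotation vector (axis times angle).
In Python, from workcell import manip gives the robot as it stands.
- The arm moves only by the tool jog_arm, never from a script. Its argument "commands" is a list of rows, each an object with "angular": the turn, a rotation vector about the tool's x, y, z in degrees, a list of three; "xyz": the shift along the tool's x, y, z in cm, a list of three; "hand": the gripper's target within -1 to 1 (shut at 1, half-way at 0, fully open at -1). In form: [{"angular": [rx, ry, rz], "xyz": [tx, ty, tz], "hand": hand}, ...]. A call has exactly 10 rows; each row shifts and turns the commanded pose from where the row before left it, along the tool's axes as they then stand; what a row does not reach is not made up. A row lasts 1/8 s, in which the tool goes at most 62.5 mm and 10.7 degrees, less where a joint would pass 70% of its speed; a pose out of reach is approached as far as the arm can. A call with a gripper value outside its range is refused whole. The fingers move at their own pace and stop on an object; the grip force is fixed at half the most. Time passes only in rows, so rows that do not move let the fingers close, or fill a call up. It gives the time, the measured TCP pose, the force, the opening and the grip force at its end, in the units of the state.
- manip.get_state(): the state, without advancing time (a new reading comes with each control period).
- manip.grab_frame(name): name is "scene" or "top" or "wrist"; returns a dict with "pixels" (420x560x3 uint8, red, green, blue), "fx", "fy", "cx", "cy" (pixels), "position" and "attitude" of the camera in the world. Camera axes: x right, y down, z forward; pixel columns grow to the right and rows downward; lengths in m; the calibration is good to about 2 mm. A picture is of the moment at which its call begins. There is no depth.
- manip.job_done(): hands the job in; it is judged then, once.
Trained networks look in a picture, given as the dict that the camera call returned (one of the last four; its "shot" number tells which), for a name from the list of things; names that differ only in an ending like _2 or _b are one class to them, and where a whole thing is asked for, a point or a joint stands for the part that bears it (a point fixed in the world has none). Each returns a list of dicts, best first, with "conf" (0 to 1); they miss things now and then, are a little off and sometimes report something else, mostly with a low value. They report only what shows in the picture. A call takes as long as a camera call. They do not tell look-alikes from the thing itself.
- manip.spot_in(name, picture): "xyz" ([x, y, z] in m, in world coordinates, good to about 4 mm: the middle of the surface that is visible of it).
The state is a dict: "t": time; "joint_positions": joint angles; "qd": joint speeds; "effort": joint torques, N m; "eef_pos": TCP position; "ee_rot": TCP orientation; "ft_force": force on the tool from outside, world axes, zero at the start; "torque": the same for the moment, N m; "gripper_width": opening from 0.0 (shut) to 1.0 (fully open); "grasp_force": force on a finger pad.
Only numpy, scipy, OpenCV 4.12 (cv2) and the standard library are available. Lean on these libraries where they do the work, as an engineer would, in place of code of your own. Each camera call takes 0.05 s, during which the arm holds its last target. There are 200 camera calls.

## Task

Load the polishing fixture: put the blue spacer, then the aluminium specimen carrier, on the upright brass post, turning each one until the flat of its bore meets the flat of the post, so that the spacer goes fully home on the white base and the carrier fully home and level on the spacer. Be gentle: never press the parts against the post, the base or each other with more than 40 N, and let go of both at the end. Leave the other things on the bench where they are.

Things in the scene. Friction and masses are not known exactly. Their poses are not given: they have to be found in the camera images.
- post_foot (a point): Foot of the fixture's upright brass post: on its axis, at the top face of the white base. The post is a D in section, 28 mm diameter, with one flat 7 mm from its axis on this frame's +x side; it rises 46 mm above this point along z, its last 3 mm tapered. A red line on the base runs from the flat outwards along +x. Place and heading (any angle) change.
- spacer_mid (a point): Centre of the blue spacer: on its axis, half-way up (10 mm over its underside), z up, x towards the flat of its bore. It goes on the post only with its +x within about 7 degrees of the +x of post_foot; when home, this point is 10 mm above post_foot.
- spacer: The loose blue spacer (about 110 g): a round ring, 58 mm diameter, 20 mm tall, gripped across its outside in any direction. Its D-shaped through bore is 30.8 mm in diameter with one flat 8.4 mm from the axis on its own +x side; a white line on its upper face runs from that flat outwards. Origin under its centre, axes as spacer_mid.
- carrier_mid (a point): Middle of the specimen carrier: on its axis, 19 mm above its underside, z up, x towards the flat of its bore. It goes on the post only with its +x within about 7 degrees of that of post_foot; when home on the spacer, this point is 39 mm above post_foot, and the post ends inside the hub.
- carrier: The loose aluminium carrier (about 260 g): a disc 110 mm in diameter, 8 mm thick, with a round hub 46 mm in diameter from 8 to 38 mm above the underside, to be gripped from any direction. Through bore like the spacer's (30.8 mm, flat 8.4 mm off the axis at +x). Red lines on disc and hub mark +x; three dark specimens lie in the disc. Origin under its centre.
- fixture: The fixture, fixed to the bench: round white base, 156 mm diameter, 12 mm thick, with the brass post in its middle. Origin at the centre of the base's underside, 12 mm below post_foot, same axes.
- spare: Bystander: an orange plain ring with a round bore, 54 mm diameter, 12 mm tall, not to be used. Origin under its centre.
- puck_a: Bystander: loose green resin specimen, 30 mm diameter, 18 mm tall. Origin under its centre.
- puck_b: Bystander: loose amber resin specimen, 30 mm diameter, 18 mm tall. Origin under its centre.
- jar: Bystander: small glass jar with a yellow cap, 52 mm diameter, 60 mm tall. Origin under its centre.
- brush: Bystander: cleaning brush lying flat, about 170 mm long. Origin near its middle.
There are look-alikes about, which are no part of the job. Of the things like the spacer, leave any that is brown; of the rest the smaller one is meant.

How it is judged:
On the way, in this order (a step that is already met when the one before it is completed fails the run):
1. the spacer is fully home on the base, keyed on the post, and released (horizontal distance between spacer_mid and post_foot below 0.003 m and z of spacer_mid in the frame of post_foot between 0.007 and 0.012 m and angle between spacer_mid's own z axis and vertical below 0.06 rad and angle between the x axis of spacer_mid and the x axis of post_foot, either way round below 0.3 rad and contact force between the fingers and spacer below 0.05 N), for 0.2 s.
2. the carrier is fully home on the spacer, keyed on the post, and released (horizontal distance between carrier_mid and post_foot below 0.003 m and z of carrier_mid in the frame of post_foot between 0.036 and 0.041 m and angle between carrier_mid's own z axis and vertical below 0.06 rad and angle between the x axis of carrier_mid and the x axis of post_foot, either way round below 0.3 rad and contact force between the fingers and carrier below 0.05 N), for 0.2 s.
At the end, for the whole second after the job is handed in: The spacer's centre is 10 mm above the post's foot (-3, +2 mm) and the carrier's middle 39 mm above it (-3, +2 mm), both within 3 mm of the post's axis, level within 0.06 rad, lined up with the post's flat within 0.3 rad, released and at rest (all of step 1 and all of step 2 and linear speed of each of spacer, carrier below 0.02 m/s); the robot touches nothing.
It fails at once if the carrier or the spacer presses on the fixture, or the carrier on the spacer, with more than 40 N (contact force between any of spacer, carrier and fixture above 40 N or contact force between carrier and spacer above 40 N).
It fails at once if one of the listed bystanders is moved by more than 30 mm (distance of any of spare, puck_a, puck_b, jar, brush from where it was at the start of the episode above 0.03 m).
It also fails if it takes over 64 s, if anything falls off the work surface, if the arm or the gripper's body presses on something with over 40 N, if the wrist force passes 120 N, or if a joint passes its speed limit or range.

## Working session

There is one attempt and no reset: what is moved stays moved. The work goes in short steps, Python scripts to look and compute and a tool call to move; the robot and the scene stay as the last step left them, time stands still between calls to the robot, and variables do not carry over. Pictures are saved under pics/ and viewed, at most 10 in all, crops included, and the job is handed in when it is done.

Besides the shell and the picture viewer there is one more tool, called after "Request:" by a JSON object that holds its "fn" and its "kwargs", one argument or row to a line. jog_arm: Moves the arm, as the interface text tells. Its arguments: {"type":"object","properties":{"commands":{"type":"array","items":{"type":"object","properties":{"angular":{"type":"array","items":{"type":"number"}},"xyz":{"type":"array","items":{"type":"number"}},"hand":{"type":"number"}}}}},"required":["commands"]}

```bash
mkdir -p pics
cat > h.py <<'E'
import numpy as np, cv2
from scipy.spatial.transform import Rotation as R
from workcell import manip
def save(f,n): cv2.imwrite('pics/'+n+'.png', cv2.cvtColor(f['pixels'],cv2.COLOR_RGB2BGR))
def rot(f):
    a=np.array(f['attitude'],float)
    return a if a.shape==(3,3) else R.from_rotvec(a).as_matrix()
def ray(f,u,v,z):
    d=rot(f)@np.array([(u-f['cx'])/f['fx'],(v-f['cy'])/f['fy'],1]); p=np.array(f['position'])
    return p+d*(z-p[2])/d[2]
def proj(f,p):
    c=rot(f).T@(np.array(p)-np.array(f['position']))
    return [f['fx']*c[0]/c[2]+f['cx'],f['fy']*c[1]/c[2]+f['cy']]
E
python3 - <<'E'
from h import *
np.set_printoptions(precision=4,suppress=True)
s=manip.get_state(); print({k:np.round(v,3) for k,v in s.items()})
f=manip.grab_frame('top'); save(f,'top0'); print({k:f[k] for k in f if k!='pixels'})
for n in ['spacer','carrier','fixture','post_foot','spacer_mid']:
    print(n,[(np.round(d['xyz'],3),round(d['conf'],2)) for d in manip.spot_in(n,f)])
E
```

```text
{'t': np.float64(0.0), 'joint_positions': array([ 1.197,  0.327, -0.194,  1.052,  0.   ,  1.437]), 'qd': array([-0.   , -0.002,  0.001,  0.   ,  0.   ,  0.   ]), 'effort': array([ -0.003, -44.341,  26.244,   0.016,  -0.   ,   0.   ]), 'eef_pos': array([0.13 , 0.534, 0.23 ]), 'ee_rot': array([-0.376, -3.119,  0.003]), 'ft_force': array([ 0.162, -0.344,  1.048]), 'torque': array([-0.06 ,  0.006,  0.027]), 'grasp_force': np.float64(0.0), 'gripper_width': np.float64(1.0)}
{'fx': 426.35857270354796, 'fy': 426.35857270354796, 'cx': 289.7904819934953, 'cy': 208.3770943794285, 'position': array([ 0.4632, -0.0462,  1.0032]), 'attitude': array([-2.1527,  2.1612, -0.1888]), 'shot': 1}
spacer [(array([ 0.542, -0.245,  0.021]), 0.81), (array([ 0.433, -0.251,  0.02 ]), 0.76), (array([ 0.416, -0.374,  0.027]), 0.59)]
carrier [(array([0.524, 0.289, 0.011]), 0.58), (array([ 0.567, -0.408,  0.017]), 0.49)]
fixture [(array([ 0.525, -0.015,  0.009]), 0.78)]
post_foot [(array([ 0.525, -0.014,  0.012]), 0.59)]
spacer_mid [(array([ 0.542, -0.245,  0.021]), 0.74), (array([ 0.438, -0.255,  0.019]), 0.7), (array([ 0.418, -0.374,  0.022]), 0.7)]
```

View pics/top0.png

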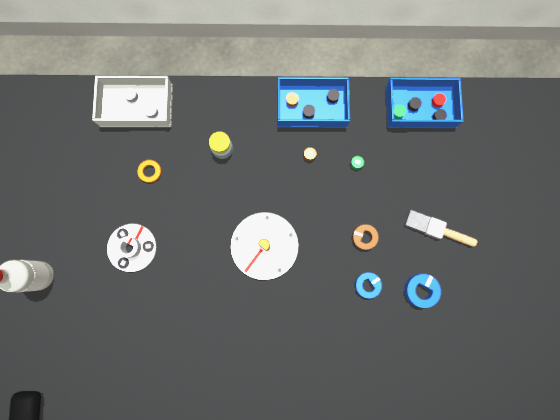

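The top view shows the fixture at (264,246) with its red line towards (247,271). The carrier is at (131,247) with its line up-right. The small blue spacer is at (369,285); the look-alikes are the brown one at (366,237) and the larger blue one at (424,291).

```bash
cat >> h.py <<'E'
def blob(m,near=None):
    n,l,s,c=cv2.connectedComponentsWithStats(m.astype(np.uint8))
    i=max(range(1,n),key=lambda i:s[i,4]) if near is None else min([i for i in range(1,n) if s[i,4]>5],key=lambda i:np.hypot(*(c[i]-near)))
    return l==i
def pts(f,m,z):
    v,u=np.nonzero(m); return np.array([ray(f,a,b,z)[:2] for a,b in zip(u,v)])
def hsv(f): return [x.astype(int) for x in cv2.split(cv2.cvtColor(f['pixels'],cv2.COLOR_RGB2HSV))]
def box(f,u,v,r):
    m=np.zeros(f['pixels'].shape[:2],bool); m[max(0,int(v-r)):int(v+r),max(0,int(u-r)):int(u+r)]=1; return m
def circ(f,m,z):
    """fit circle to outer contour of mask at height z"""
    c=max(cv2.findContours(m.astype(np.uint8),cv2.RETR_EXTERNAL,cv2.CHAIN_APPROX_NONE)[0],key=len)
    h=cv2.convexHull(c)[:,0]
    p=np.array([ray(f,a,b,z)[:2] for a,b in h]); 
    from scipy.optimize import least_squares
    r=least_squares(lambda q:np.hypot(*(p-q[:2]).T)-q[2],[*p.mean(0),.04],loss='soft_l1',f_scale=.001)
    return r.x
E
python3 - <<'E'
from h import *
np.set_printoptions(precision=4,suppress=True)
f=manip.grab_frame('top'); H,S,V=hsv(f); red=((H<6)|(H>174))&(S>120)&(V>100)
for n,(u,v,r),m,lm,z,zl in [('fix',(264,246,38),(V>130),red,.012,.012),('spacer',(369,285,17),(V>110),(S<90)&(V>150),.02,.02),('big',(424,291,22),(V>110),(S<90)&(V>150),.02,.02),('carrier',(131,247,29),V>110,red,.008,.008)]:
    b=box(f,u,v,r); c=circ(f,b&m,z); q=pts(f,b&lm,zl); d=q.mean(0)-c[:2]
    print(n,c,'line',len(q),q.mean(0),'heading',np.degrees(np.arctan2(d[1],d[0])))
    if n in('fix','carrier'):
        w,e=np.linalg.eigh(np.cov(q.T)); print('  pca',np.degrees(np.arctan2(*e[::-1,1])))
s=manip.get_state(); print(R.from_rotvec(s['ee_rot']).as_matrix())
w=manip.grab_frame('wrist'); T=R.from_rotvec(s['ee_rot']).as_matrix()
print('cam in tool',T.T@(w['position']-s['eef_pos']),T.T@rot(w))
E
```

```text
fix [ 0.5243 -0.0133  0.0787] line 53 [0.4912 0.0115] heading 143.28494476559231
  pca 143.15261561180614
spacer [ 0.433  -0.2514  0.031 ] line 35 [ 0.4427 -0.2681] heading -59.91356623132467
big [ 0.4198 -0.3759  0.0415] line 57 [ 0.4415 -0.391 ] heading -34.76207359943453
carrier [0.5219 0.2932 0.0568] line 40 [0.5503 0.2827] heading -20.18631792404684
  pca 138.6478188873569
[[-0.9714  0.2375 -0.0002]
 [ 0.2375  0.9714 -0.0005]
 [ 0.0001 -0.0005 -1.    ]]
cam in tool [ 0.0698  0.0001 -0.1423] [[-0.0006 -0.9609 -0.2768]
 [ 1.     -0.0006 -0.0003]
 [ 0.0001 -0.2768  0.9609]]
```

Request:
{"fn": "jog_arm", "kwargs": {
  "commands": [
    {"angular": [0,0,0],"xyz": [-3.0,-4.32,0],"hand": -1},
    {"angular": [0,0,0],"xyz": [-3.0,-4.32,0],"hand": -1},
    {"angular": [0,0,0],"xyz": [-3.0,-4.32,0],"hand": -1},
    {"angular": [0,0,0],"xyz": [-3.0,-4.32,0],"hand": -1},
    {"angular": [0,0,0],"xyz": [-3.0,-4.32,0],"hand": -1},
    {"angular": [0,0,0],"xyz": [-3.0,-4.32,0],"hand": -1},
    {"angular": [0,0,0],"xyz": [-3.0,-4.32,0],"hand": -1},
    {"angular": [0,0,0],"xyz": [-3.0,-4.32,0],"hand": -1},
    {"angular": [0,0,0],"xyz": [-3.0,-4.32,0],"hand": -1},
    {"angular": [0,0,0],"xyz": [-3.0,-4.32,0],"hand": -1}
  ]
}}

```text
t: 1.65
eef_pos: [0.32, 0.0417, 0.2317]
ee_rot: [0.376, 3.117, 0.0]
ft_force: [1.1, 0.4, -0.1]
gripper_width: 1.001
grasp_force: 0.0
```

Request:
{"fn": "jog_arm", "kwargs": {
  "commands": [
    {"angular": [0,0,0],"xyz": [-3.0,-4.32,0],"hand": -1},
    {"angular": [0,0,0],"xyz": [-3.0,-4.32,0],"hand": -1},
    {"angular": [0,0,0],"xyz": [-3.0,-4.32,0],"hand": -1},
    {"angular": [0,0,0],"xyz": [-3.0,-4.32,0],"hand": -1},
    {"angular": [0,0,0],"xyz": [-3.0,-4.32,0],"hand": -1},
    {"angular": [0,0,0],"xyz": [-3.0,-4.32,0],"hand": -1},
    {"angular": [0,0,10.4],"xyz": [0,0,1],"hand": -1},
    {"angular": [0,0,10.4],"xyz": [0,0,1],"hand": -1},
    {"angular": [0,0,10.4],"xyz": [0,0,1],"hand": -1},
    {"angular": [0,0,10.4],"xyz": [0,0,1],"hand": -1}
  ]
}}

```text
t: 2.9
eef_pos: [0.4327, -0.2512, 0.191]
ee_rot: [1.467, 2.778, -0.0]
ft_force: [0.4, 0.1, -1.1]
gripper_width: 0.999
grasp_force: 0.0
```

Request:
{"fn": "jog_arm", "kwargs": {
  "commands": [
    {"angular": [0,0,10.4],"xyz": [0,0,1],"hand": -1},
    {"angular": [0,0,10.4],"xyz": [0,0,1],"hand": -1},
    {"angular": [0,0,10.4],"xyz": [0,0,1],"hand": -1},
    {"angular": [0,0,10.4],"xyz": [0,0,1],"hand": -1},
    {"angular": [0,0,10.4],"xyz": [0,0,1],"hand": -1},
    {"angular": [0,0,10.4],"xyz": [0,0,1],"hand": -1},
    {"angular": [0,0,0],"xyz": [0,0,0],"hand": -1},
    {"angular": [0,0,0],"xyz": [0,0,0],"hand": -1},
    {"angular": [0,0,0],"xyz": [0,0,0],"hand": -1},
    {"angular": [0,0,0],"xyz": [0,0,0],"hand": -1}
  ]
}}

```text
t: 4.15
eef_pos: [0.4329, -0.2513, 0.1316]
ee_rot: [2.688, 1.625, 0.0]
ft_force: [-0.2, -0.3, 0.1]
gripper_width: 1.001
grasp_force: 0.0
```

```bash
cat >> h.py <<'E'
np.set_printoptions(precision=4,suppress=True)
def st():
    s=manip.get_state(); T=R.from_rotvec(s['ee_rot']).as_matrix()
    print('t',s['t'],'p',s['eef_pos'],'xhead',np.degrees(np.arctan2(T[1,0],T[0,0])),'z',T[:,2],'q',s['joint_positions'],'F',s['ft_force'],'w',s['gripper_width'],'g',s['grasp_force'])
    return s,T
E
python3 - <<'E'
from h import *
s,T=st()
f=manip.grab_frame('wrist'); save(f,'w1'); print(proj(f,[.433,-.2514,.02]))
E
```

```text
t 4.15 p [ 0.4329 -0.2513  0.1316] xhead 62.30227053400771 z [ 0.0005 -0.0005 -1.    ] q [-0.6735  0.33   -0.4664  0.7737 -0.0001  1.3807] F [-0.1718 -0.3094  0.053 ] w 1.001326858616678 g 0.0
[np.float64(280.54449914056704), np.float64(205.23779026622447)]
```

View pics/w1.png

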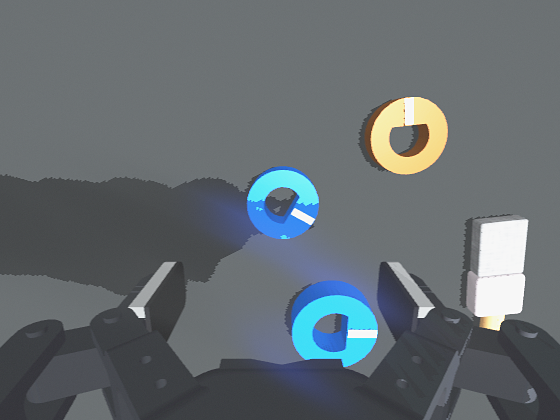

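Wrist view: the small blue spacer is at (283,203) with its white line at (302,216), the brown look-alike is at (409,137) and the larger blue one at (334,330). I'll now fit the spacer precisely.

```bash
cat >> h.py <<'E'
from scipy.optimize import minimize
def cylmask(f,x,y,cyls,sc=4):
    m=np.zeros((420*sc,560*sc),np.uint8); a=np.linspace(0,2*np.pi,72)
    for r,z0,z1 in cyls:
        P=[proj(f,[x+r*np.cos(t),y+r*np.sin(t),z]) for t in a for z in (z0,z1)]
        cv2.fillConvexPoly(m,cv2.convexHull(((np.array(P)+.5)*sc-.5).round().astype(np.int32)),1)
    return cv2.resize(m.astype(np.float32),(560,420),interpolation=cv2.INTER_AREA)
def fitcyl(f,mask,xy,cyls):
    "mask: filled silhouette; returns x,y and residual px"
    g=lambda p:np.abs(cylmask(f,p[0]/1000,p[1]/1000,cyls)-mask).sum()
    s=np.array(xy)*1000
    r=minimize(g,s,method='Nelder-Mead',options=dict(initial_simplex=[s,s+[4,0],s+[0,4]],xatol=.05,fatol=1))
    return r.x/1000,r.fun/mask.sum()
def fill(m):
    c=max(cv2.findContours(m.astype(np.uint8),cv2.RETR_EXTERNAL,cv2.CHAIN_APPROX_NONE)[0],key=len)
    o=np.zeros(m.shape,np.uint8); cv2.drawContours(o,[c],-1,1,-1); return o.astype(float)
def head(f,m,z,c):
    q=pts(f,m,z); w,e=np.linalg.eigh(np.cov(q.T)); v=e[:,1]; d=q.mean(0)-c
    if v@d<0: v=-v
    return np.degrees([np.arctan2(v[1],v[0]),np.arctan2(d[1],d[0])]),len(q)
E
python3 - <<'E'
from h import *
f=manip.grab_frame('wrist'); H,S,V=hsv(f); b=box(f,283,203,44)
blue=b&(((H>85)&(H<130)&(S>110)&(V>60))); wh=blob(b&(V>190)&(S<60))
c,e=fitcyl(f,fill(blue|wh),[.433,-.251],[(.029,0,.02)]); print(c,e,head(f,wh,.02,c))
s=manip.get_state();T=R.from_rotvec(s['ee_rot']).as_matrix()
print('shift tool cm',100*T.T@(np.array([*c,0])-s['eef_pos']))
E
```

```text
[ 0.4343 -0.252 ] 0.037153022818160436 (array([-57.3766, -57.4632]), 173)
shift tool cm [ 0.0018  0.1577 13.1494]
```

Request:
{"fn": "jog_arm", "kwargs": {
  "commands": [
    {"angular": [0,0,0],"xyz": [0,0.16,3],"hand": -1},
    {"angular": [0,0,0],"xyz": [0,0,4],"hand": -1},
    {"angular": [0,0,0],"xyz": [0,0,3],"hand": -1},
    {"angular": [0,0,0],"xyz": [0,0,2],"hand": -1},
    {"angular": [0,0,0],"xyz": [0,0,0.8],"hand": -1},
    {"angular": [0,0,0],"xyz": [0,0,0.2],"hand": -1},
    {"angular": [0,0,0],"xyz": [0,0,0],"hand": 1},
    {"angular": [0,0,0],"xyz": [0,0,0],"hand": 1},
    {"angular": [0,0,0],"xyz": [0,0,0],"hand": 1},
    {"angular": [0,0,0],"xyz": [0,0,0],"hand": 1}
  ]
}}

```text
t: 5.5
eef_pos: [0.4349, -0.2524, 0.0026]
ee_rot: [2.687, 1.623, 0.001]
ft_force: [-0.9, -0.2, 4.8]
gripper_width: 0.651
grasp_force: 63.6
```

Request:
{"fn": "jog_arm", "kwargs": {
  "commands": [
    {"angular": [0,0,0],"xyz": [0,0,-2],"hand": 1},
    {"angular": [0,0,0],"xyz": [0,0,-4],"hand": 1},
    {"angular": [0,0,0],"xyz": [0,0,-4],"hand": 1},
    {"angular": [0,0,0],"xyz": [5.08,-0.85,-1],"hand": 1},
    {"angular": [0,0,0],"xyz": [5.08,-0.85,0],"hand": 1},
    {"angular": [0,0,0],"xyz": [5.08,-0.85,0],"hand": 1},
    {"angular": [0,0,0],"xyz": [5.08,-0.85,0],"hand": 1},
    {"angular": [0,0,0],"xyz": [5.08,-0.85,0],"hand": 1},
    {"angular": [0,0,0],"xyz": [5.08,-0.85,0],"hand": 1},
    {"angular": [0,0,-10.5],"xyz": [0,0,0],"hand": 1}
  ]
}}

```text
t: 6.75
eef_pos: [0.5319, 0.045, 0.112]
ee_rot: [2.519, 1.876, 0.003]
ft_force: [-0.8, 0.0, -0.7]
gripper_width: 0.653
grasp_force: 64.1
```

Request:
{"fn": "jog_arm", "kwargs": {
  "commands": [
    {"angular": [0,0,-10.5],"xyz": [0,0,0],"hand": 1},
    {"angular": [0,0,-10.5],"xyz": [0,0,0],"hand": 1},
    {"angular": [0,0,-10.5],"xyz": [0,0,0],"hand": 1},
    {"angular": [0,0,-10.5],"xyz": [0,0,0],"hand": 1},
    {"angular": [0,0,-10.5],"xyz": [0,0,0],"hand": 1},
    {"angular": [0,0,-10.5],"xyz": [0,0,0],"hand": 1},
    {"angular": [0,0,-10.5],"xyz": [0,0,0],"hand": 1},
    {"angular": [0,0,-10.5],"xyz": [0,0,0],"hand": 1},
    {"angular": [0,0,-10.5],"xyz": [0,0,0],"hand": 1},
    {"angular": [0,0,-10.5],"xyz": [0,0,0],"hand": 1}
  ]
}}

```text
t: 8.0
eef_pos: [0.531, 0.0416, 0.1119]
ee_rot: [0.052, 3.14, -0.0]
ft_force: [-0.4, 0.5, -1.5]
gripper_width: 0.66
grasp_force: 64.1
```

Request:
{"fn": "jog_arm", "kwargs": {
  "commands": [
    {"angular": [0,0,-10.5],"xyz": [0,0,0],"hand": 1},
    {"angular": [0,0,-10.5],"xyz": [0,0,0],"hand": 1},
    {"angular": [0,0,-10.5],"xyz": [0,0,0],"hand": 1},
    {"angular": [0,0,-10.5],"xyz": [0,0,0],"hand": 1},
    {"angular": [0,0,-10.5],"xyz": [0,0,0],"hand": 1},
    {"angular": [0,0,-10.5],"xyz": [0,0,0],"hand": 1},
    {"angular": [0,0,-10.5],"xyz": [0,0,0],"hand": 1},
    {"angular": [0,0,-10.5],"xyz": [0,0,0],"hand": 1},
    {"angular": [0,0,-1],"xyz": [0,0,0],"hand": 1},
    {"angular": [0,0,0],"xyz": [0,0,0],"hand": 1}
  ]
}}

```text
t: 9.25
eef_pos: [0.5309, 0.0416, 0.1116]
ee_rot: [-2.074, 2.359, -0.0]
ft_force: [-0.2, 0.7, 0.5]
gripper_width: 0.654
grasp_force: 64.1
```

Run:
```python
from h import *
s,T=st()
f=manip.grab_frame('wrist'); save(f,'w2')
for z in(.012,.058): print(proj(f,[.5243,-.0133,z]))
print(proj(f,s['eef_pos']-T[:,2]*-(0.0)))
```

```text
t 9.25 p [0.5309 0.0416 0.1116] xhead -97.37257974746366 z [ 0.0004 -0.     -1.    ] q [-0.0604  0.4066 -0.4078  0.7559  0.     -1.5026] F [-0.1635  0.7127  0.4857] w 0.6535451586849906 g 64.11029383423738
[np.float64(281.08277320931296), np.float64(136.16330627940516)]
[np.float64(281.09442335176163), np.float64(141.12595431301014)]
[np.float64(282.18621070323434), np.float64(267.36888233354455)]
```

View pics/w2.png

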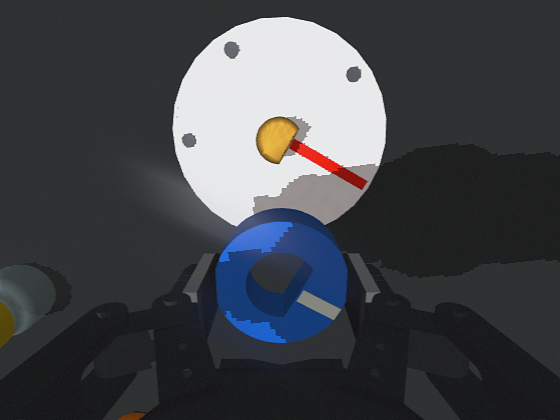

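The wrist picture shows the post at (278,140), its red line running to (365,185), and the held spacer at (282,280) with its white line towards (340,312). The two lines look nearly parallel. Next I'll measure both from this one frame.

```bash
cat > meas.py <<'E'
from h import *
s,T=st(); f=manip.grab_frame('wrist'); H,S,V=hsv(f)
under=s['eef_pos'][2]-.0026
rv=np.arange(420)[:,None]*np.ones(560)
base=blob((V>85)&(S<70)&(rv<235)&(np.abs(np.arange(560)-281)<125))
c=max(cv2.findContours(base.astype(np.uint8),cv2.RETR_EXTERNAL,cv2.CHAIN_APPROX_NONE)[0],key=len)
h=cv2.convexHull(c)[:,0]; h=h[h[:,1]<150]
p=np.array([ray(f,a,b,.012)[:2] for a,b in h])
from scipy.optimize import least_squares
bc=least_squares(lambda q:np.hypot(*(p-q[:2]).T)-q[2],[.52,-.013,.078],loss='soft_l1',f_scale=.001).x
red=blob(((H<6)|(H>174))&(S>120)&(V>60)&(rv<235)); print('base',bc,'red',head(f,red,.012,bc[:2]))
top=pts(f,blob((H>10)&(H<32)&(S>110)&(V>90)&(rv<200)),.058); 
print('post-ish centroid@58',top.mean(0))
b=box(f,282,280,78); blue=blob(b&(H>95)&(H<130)&(S>110)&(V>40)); wh=blob(b&(V>110)&(S<60)&(rv>280)&(rv<325)&(np.abs(np.arange(560)-318)<28))
m=fill(blue|wh)
sc,e=fitcyl(f,m,s['eef_pos'][:2],[(.029,under,under+.02)]); print('spacer',sc,e,head(f,wh,under+.02,sc))
d=T.T@np.array([*(bc[:2]-sc),0]); print('need tool cm',d*100)
print('TCP->base tool',100*T.T@(np.array([*bc[:2],0])-s['eef_pos']))
E
python3 meas.py
```

```text
t 9.3 p [0.5309 0.0416 0.1115] xhead -97.35033006061852 z [ 0.0003 -0.     -1.    ] q [-0.0604  0.4068 -0.4078  0.7559  0.     -1.5029] F [ 0.0878 -0.8652 -1.3758] w 0.6559644091590905 g 64.11019083461724
base [ 0.5257 -0.0134  0.0775] red (array([143.1195, 143.3912]), 911)
post-ish centroid@58 [ 0.5275 -0.0156]
spacer [0.5315 0.0414] 0.043310532775050536 (array([143.0442, 142.5858]), 538)
need tool cm [ 5.5086 -0.1323 -0.0002]
TCP->base tool [ 5.5234 -0.1846 11.1504]
```

Request:
{"fn": "jog_arm", "kwargs": {
  "commands": [
    {"angular": [0,0,0],"xyz": [2,-0.15,0],"hand": 1},
    {"angular": [0,0,0],"xyz": [2,0,0],"hand": 1},
    {"angular": [0,0,0],"xyz": [1.53,0,0],"hand": 1},
    {"angular": [0,0,0],"xyz": [0,0,1.5],"hand": 1},
    {"angular": [0,0,0],"xyz": [0,0,2],"hand": 1},
    {"angular": [0,0,0],"xyz": [0,0,1],"hand": 1},
    {"angular": [0,0,0],"xyz": [0,0,0.3],"hand": 1},
    {"angular": [0,0,0],"xyz": [0,0,0.2],"hand": 1},
    {"angular": [0,0,0],"xyz": [0,0,0.2],"hand": 1},
    {"angular": [0,0,0],"xyz": [0,0,0.2],"hand": 1}
  ]
}}

```text
t: 10.6
eef_pos: [0.5258, -0.0135, 0.0576]
ee_rot: [-2.076, 2.357, -0.001]
ft_force: [-0.2, -0.1, -1.2]
gripper_width: 0.656
grasp_force: 64.1
```

Request:
{"fn": "jog_arm", "kwargs": {
  "commands": [
    {"angular": [0,0,0],"xyz": [0,0,0.2],"hand": 1},
    {"angular": [0,0,0],"xyz": [0,0,0.2],"hand": 1},
    {"angular": [0,0,0],"xyz": [0,0,0.2],"hand": 1},
    {"angular": [0,0,0],"xyz": [0,0,0.2],"hand": 1},
    {"angular": [0,0,0],"xyz": [0,0,0],"hand": 1},
    {"angular": [0,0,0],"xyz": [0,0,0],"hand": 1},
    {"angular": [0,0,0],"xyz": [0,0,0],"hand": 1},
    {"angular": [0,0,0],"xyz": [0,0,0],"hand": 1},
    {"angular": [0,0,0],"xyz": [0,0,0],"hand": 1},
    {"angular": [0,0,0],"xyz": [0,0,0],"hand": 1}
  ]
}}

```text
t: 11.85
eef_pos: [0.5254, -0.0134, 0.0493]
ee_rot: [-2.077, 2.357, -0.0]
ft_force: [-0.1, -0.7, -1.4]
gripper_width: 0.656
grasp_force: 64.1
```

Request:
{"fn": "jog_arm", "kwargs": {
  "commands": [
    {"angular": [0,0,0],"xyz": [0,0,0.4],"hand": 1},
    {"angular": [0,0,0],"xyz": [0,0,0.4],"hand": 1},
    {"angular": [0,0,0],"xyz": [0,0,0.4],"hand": 1},
    {"angular": [0,0,0],"xyz": [0,0,0.4],"hand": 1},
    {"angular": [0,0,0],"xyz": [0,0,0.4],"hand": 1},
    {"angular": [0,0,0],"xyz": [0,0,0.4],"hand": 1},
    {"angular": [0,0,0],"xyz": [0,0,0.4],"hand": 1},
    {"angular": [0,0,0],"xyz": [0,0,0.3],"hand": 1},
    {"angular": [0,0,0],"xyz": [0,0,0.2],"hand": 1},
    {"angular": [0,0,0],"xyz": [0,0,0],"hand": 1}
  ]
}}

```text
t: 13.1
eef_pos: [0.5253, -0.0134, 0.0161]
ee_rot: [2.077, -2.357, -0.0]
ft_force: [-0.4, -0.7, -1.5]
gripper_width: 0.657
grasp_force: 64.1
```

Request:
{"fn": "jog_arm", "kwargs": {
  "commands": [
    {"angular": [0,0,0],"xyz": [0,0,0],"hand": 0},
    {"angular": [0,0,0],"xyz": [0,0,0],"hand": -1},
    {"angular": [0,0,0],"xyz": [0,0,0],"hand": -1},
    {"angular": [0,0,0],"xyz": [0,0,0],"hand": -1},
    {"angular": [0,0,0],"xyz": [0,0,-1.4],"hand": -1},
    {"angular": [0,0,0],"xyz": [0,0,-3],"hand": -1},
    {"angular": [0,0,0],"xyz": [0,0,-4],"hand": -1},
    {"angular": [0,0,0],"xyz": [0,0,-5],"hand": -1},
    {"angular": [0,0,0],"xyz": [-4,0,0],"hand": -1},
    {"angular": [0,0,0],"xyz": [-3,0,0],"hand": -1}
  ]
}}

```text
t: 14.35
eef_pos: [0.5351, 0.0568, 0.1524]
ee_rot: [-2.075, 2.356, -0.003]
ft_force: [0.1, 0.4, -0.1]
gripper_width: 1.0
grasp_force: 0.0
```

Run:
```python
from h import *
s,T=st()
f=manip.grab_frame('wrist'); save(f,'w3')
```

```text
t 14.35 p [0.5351 0.0568 0.1524] xhead -97.26716900855537 z [ 0.0031  0.0001 -1.    ] q [-0.0315  0.3688 -0.3459  0.8531  0.0002 -1.4755] F [ 0.1232  0.3999 -0.1173] w 0.999966200133477 g 0.0
```

View pics/w3.png

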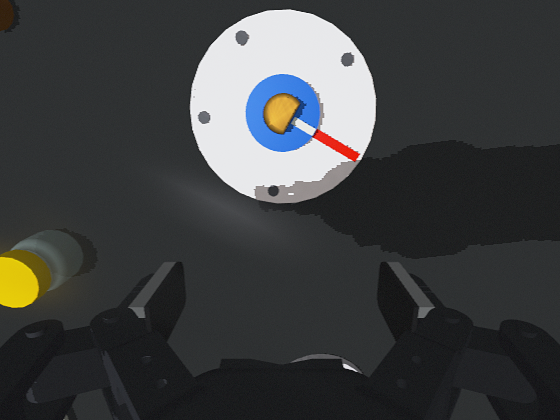

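The spacer sits home on the base, around the post at (283,113), with its white line continuing the red one. Next is the carrier.

Request:
{"fn": "jog_arm", "kwargs": {
  "commands": [
    {"angular": [0,0,0],"xyz": [-4.65,0.86,0],"hand": -1},
    {"angular": [0,0,0],"xyz": [-4.65,0.86,0],"hand": -1},
    {"angular": [0,0,0],"xyz": [-4.65,0.86,0],"hand": -1},
    {"angular": [0,0,0],"xyz": [-4.65,0.86,0],"hand": -1},
    {"angular": [0,0,0],"xyz": [-4.65,0.86,0],"hand": -1},
    {"angular": [0,0,0],"xyz": [0,0,0],"hand": -1},
    {"angular": [0,0,0],"xyz": [0,0,0],"hand": -1},
    {"angular": [0,0,0],"xyz": [0,0,0],"hand": -1},
    {"angular": [0,0,0],"xyz": [0,0,0],"hand": -1},
    {"angular": [0,0,0],"xyz": [0,0,0],"hand": -1}
  ]
}}

```text
t: 15.65
eef_pos: [0.5211, 0.2913, 0.1504]
ee_rot: [2.075, -2.358, 0.0]
ft_force: [1.5, 0.2, 0.8]
gripper_width: 1.001
grasp_force: 0.0
```

Run:
```python
from h import *
s,T=st()
f=manip.grab_frame('wrist'); save(f,'w4'); print(proj(f,[.522,.293,.008]),proj(f,[.522,.293,.038]))
```

```text
t 15.65 p [0.5211 0.2913 0.1504] xhead -97.30748499201474 z [ 0.     -0.0001 -1.    ] q [ 0.3862  0.4741 -0.1835  0.9132 -0.0001 -1.057 ] F [1.5126 0.1957 0.8384] w 1.0013079171962256 g 0.0
[np.float64(280.78837828998), np.float64(197.9424771090455)] [np.float64(280.7768847456724), np.float64(207.0215018576132)]
```

View pics/w4.png

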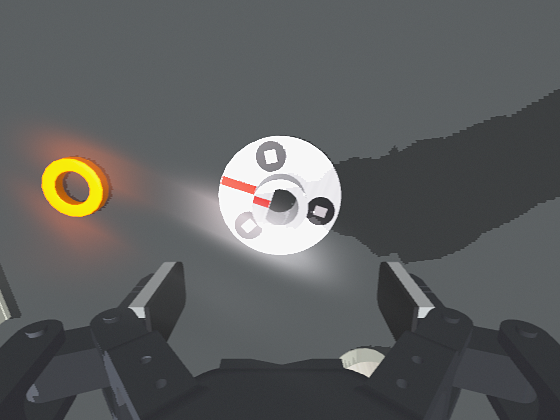

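The carrier disc is centred near (280,196), with its red lines pointing left-up at (238,186) and (262,202). The orange spare ring is at (76,186).

Run:
```python
from h import *
s,T=st(); f=manip.grab_frame('wrist'); H,S,V=hsv(f); b=box(f,280,196,75)
gray=fill(blob(cv2.morphologyEx((b&(V>135)).astype(np.uint8),cv2.MORPH_CLOSE,np.ones((7,7)))>0)); 
c,e=fitcyl(f,gray,[.522,.293],[(.055,0,.008)]); print(c,e)
red=b&((H<8)|(H>172))&(S>90); cols=np.arange(560)[None,:]
d=blob(red,(238,186)); h=blob(red,(262,202)); print('disc line',head(f,d,.008,c),'hub line',head(f,h,.038,c))
print('shift',100*T.T@(np.array([*c,0])-s['eef_pos']))
```

```text
t 15.7 p [0.5211 0.2915 0.1504] xhead -97.29533463443607 z [ 0. -0. -1.] q [ 0.3865  0.4742 -0.1833  0.9132 -0.     -1.057 ] F [ 0.3188  0.4916 -1.4141] w 1.0035649359971284 g 0.0
[0.5235 0.2934] 0.17910514621559634
disc line (array([-25.7305, -26.4313]), 285) hub line (array([-26.5634, -27.2625]), 112)
shift [-0.2182 -0.2121 15.0364]
```

Run:
```python
from h import *
f=manip.grab_frame('wrist'); H,S,V=hsv(f); b=box(f,280,196,66); red=b&((H<8)|(H>172))&(S>90); s,T=st()
print(V[196,200:360:6],V[120:270:6,280])
for t in (170,185,200,215,230):
    m=fill(blob(cv2.morphologyEx((b&((V>t)|red)).astype(np.uint8),cv2.MORPH_CLOSE,np.ones((5,5)))>0))
    c,e=fitcyl(f,m,[.5235,.293],[(.055,0,.008)]); print(t,c,e,circ(f,m>0,.008),100*T.T@(np.array([*c,0])-s['eef_pos']))
```

```text
t 15.8 p [0.5209 0.2918 0.1503] xhead -97.26744692692702 z [-0.  0. -1.] q [ 0.387   0.4744 -0.1833  0.9132  0.     -1.057 ] F [-0.577   0.1686 -0.4084] w 1.000208591190973 g 0.0
[158 165 162 234 247 247 247 247 247 240 247 234 167  71  68  69 242 236
 238 243 214 242 237 238  65  64  65] [ 98  98 100 247 243 139 139 134 255 182 249 248  69  75  82  98 197 208
 247 247 247 247 248 185 160]
170 [0.5237 0.2935] 0.0691330267762676 [0.5251 0.2949 0.057 ] [-0.2023 -0.2507 15.0317]
185 [0.5234 0.2933] 0.01907945653108608 [0.5236 0.2934 0.0555] [-0.1779 -0.2271 15.0317]
200 [0.5233 0.2932] 0.009892438070404172 [0.5233 0.293  0.0552] [-0.168  -0.2172 15.0317]
215 [0.5234 0.2932] 0.010856986899563319 [0.5233 0.293  0.0551] [-0.1693 -0.2261 15.0317]
230 [0.5235 0.2931] 0.011842393686979395 [0.5235 0.293  0.055 ] [-0.1623 -0.237  15.0317]
```

Request:
{"fn": "jog_arm", "kwargs": {
  "commands": [
    {"angular": [0,0,0],"xyz": [-0.17,-0.22,4],"hand": -1},
    {"angular": [0,0,0],"xyz": [0,0,5],"hand": -1},
    {"angular": [0,0,0],"xyz": [0,0,3],"hand": -1},
    {"angular": [0,0,0],"xyz": [0,0,1.5],"hand": -1},
    {"angular": [0,0,0],"xyz": [0,0,0.33],"hand": -1},
    {"angular": [0,0,0],"xyz": [0,0,0],"hand": 1},
    {"angular": [0,0,0],"xyz": [0,0,0],"hand": 1},
    {"angular": [0,0,0],"xyz": [0,0,0],"hand": 1},
    {"angular": [0,0,0],"xyz": [0,0,0],"hand": 1},
    {"angular": [0,0,0],"xyz": [0,0,0],"hand": 1}
  ]
}}

```text
t: 17.05
eef_pos: [0.5243, 0.294, 0.0136]
ee_rot: [-2.075, 2.355, -0.001]
ft_force: [-1.1, -0.2, 6.3]
gripper_width: 0.519
grasp_force: 62.0
```

```bash
python3 -c "
from h import *
st()"
```

```text
t 17.05 p [0.5243 0.294  0.0136] xhead -97.23579123354355 z [ 0.0024  0.0012 -1.    ] q [ 0.3882  0.6356 -0.3073  0.6252  0.0002 -1.0563] F [-1.0785 -0.211   6.2831] w 0.5190101635131474 g 62.01654365955619
```

Request:
{"fn": "jog_arm", "kwargs": {
  "commands": [
    {"angular": [0,0,0],"xyz": [0,0,-2],"hand": 1},
    {"angular": [0,0,0],"xyz": [0,0,-4],"hand": 1},
    {"angular": [0,0,0],"xyz": [0,0,-4.6],"hand": 1},
    {"angular": [0,0,0],"xyz": [5.55,-0.35,0],"hand": 1},
    {"angular": [0,0,0],"xyz": [5.55,-0.35,0],"hand": 1},
    {"angular": [0,0,0],"xyz": [5.55,-0.35,0],"hand": 1},
    {"angular": [0,0,0],"xyz": [5.55,-0.35,0],"hand": 1},
    {"angular": [0,0,0],"xyz": [5.55,-0.35,0],"hand": 1},
    {"angular": [0,0,0],"xyz": [5.55,-0.35,0],"hand": 1},
    {"angular": [0,0,0],"xyz": [5.55,-0.35,0],"hand": 1}
  ]
}}

```text
t: 18.3
eef_pos: [0.4982, -0.0967, 0.1183]
ee_rot: [-2.077, 2.357, -0.001]
ft_force: [0.8, -0.5, -2.4]
gripper_width: 0.523
grasp_force: 62.0
```

Request:
{"fn": "jog_arm", "kwargs": {
  "commands": [
    {"angular": [0,0,10.5],"xyz": [0,0,0],"hand": 1},
    {"angular": [0,0,10.5],"xyz": [0,0,0],"hand": 1},
    {"angular": [0,0,10.5],"xyz": [0,0,0],"hand": 1},
    {"angular": [0,0,10.5],"xyz": [0,0,0],"hand": 1},
    {"angular": [0,0,10.5],"xyz": [0,0,0],"hand": 1},
    {"angular": [0,0,10.5],"xyz": [0,0,0],"hand": 1},
    {"angular": [0,0,10.5],"xyz": [0,0,0],"hand": 1},
    {"angular": [0,0,10.5],"xyz": [0,0,0],"hand": 1},
    {"angular": [0,0,10.5],"xyz": [0,0,0],"hand": 1},
    {"angular": [0,0,10.5],"xyz": [0,0,0],"hand": 1}
  ]
}}

```text
t: 19.55
eef_pos: [0.4984, -0.0949, 0.1181]
ee_rot: [-0.615, -3.081, 0.0]
ft_force: [0.5, -0.3, -2.7]
gripper_width: 0.521
grasp_force: 62.0
```

Request:
{"fn": "jog_arm", "kwargs": {
  "commands": [
    {"angular": [0,0,10.5],"xyz": [0,0,0],"hand": 1},
    {"angular": [0,0,10.5],"xyz": [0,0,0],"hand": 1},
    {"angular": [0,0,10.5],"xyz": [0,0,0],"hand": 1},
    {"angular": [0,0,10.5],"xyz": [0,0,0],"hand": 1},
    {"angular": [0,0,10.5],"xyz": [0,0,0],"hand": 1},
    {"angular": [0,0,10.5],"xyz": [0,0,0],"hand": 1},
    {"angular": [0,0,10.5],"xyz": [0,0,0],"hand": 1},
    {"angular": [0,0,10.5],"xyz": [0,0,0],"hand": 1},
    {"angular": [0,0,1.5],"xyz": [0,0,0],"hand": 1},
    {"angular": [0,0,0],"xyz": [0,0,0],"hand": 1}
  ]
}}

```text
t: 20.8
eef_pos: [0.4985, -0.095, 0.118]
ee_rot: [2.535, 1.855, -0.0]
ft_force: [0.8, -0.5, -2.1]
gripper_width: 0.52
grasp_force: 62.0
```

Run:
```python
from h import *
s,T=st()
f=manip.grab_frame('wrist'); save(f,'w5')
```

```text
t 20.8 p [ 0.4985 -0.095   0.118 ] xhead 72.38907903749558 z [-0. -0. -1.] q [-0.3338  0.3583 -0.4649  0.7476 -0.      1.5444] F [ 0.8365 -0.4564 -2.0808] w 0.51961927444307 g 62.0089069075766
```

View pics/w5.png

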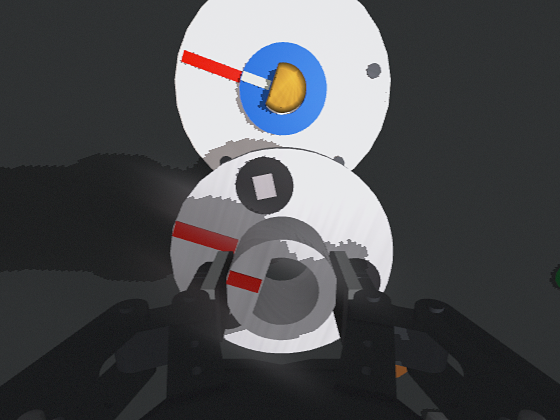

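The picture shows the post at (285,88) with its red line towards (183,57). The held carrier's hub is at (283,285), and its lines at (205,236) and (245,282) are nearly parallel to the base line.

```bash
cat > meas2.py <<'E'
from h import *
from scipy.optimize import least_squares
s,T=st(); f=manip.grab_frame('wrist'); H,S,V=hsv(f); V=cv2.GaussianBlur(V.astype(np.float32),(3,3),0)
under=s['eef_pos'][2]-.0136
rv=np.arange(420)[:,None]*np.ones(560)
def rim(rows,thr,z,r,c0,lo,hi):
    P=[]
    for v in rows:
        x=np.nonzero(V[v,lo:hi]>thr)[0]; P+=[ray(f,lo+x[0]-.5,v,z)[:2],ray(f,lo+x[-1]+.5,v,z)[:2]]
    P=np.array(P); o=least_squares(lambda q:np.hypot(*(P-q[:2]).T)-r,c0,loss='soft_l1',f_scale=.0005)
    return o.x,np.std(np.hypot(*(P-o.x).T)-r)
bc,e=rim(range(8,140,4),110,.012,.078,[.5255,-.0135],150,420); print('base',bc,e)
cc,e=rim(range(190,255,4),70,under+.008,.055,s['eef_pos'][:2],150,420); print('carrier',cc,e)
red=((H<8)|(H>172))&(S>110)&(V>50)
print('base line',head(f,blob(red,(212,67)),.012,bc))
print('disc line',head(f,blob(red,(205,236)),under+.008,cc),'hub line',head(f,blob(red,(245,282)),under+.038,cc))
sp=fill(blob((H>95)&(H<130)&(S>110)&(V>60)&(rv<145))); print('spacer',fitcyl(f,sp,bc,[(.029,.012,.032)]))
print('need',100*T.T@np.array([*(bc-cc),0]),'tcp->base',100*T.T@(np.array([*bc,0])-s['eef_pos']))
E
python3 meas2.py
```

```text
t 20.85 p [ 0.4985 -0.095   0.118 ] xhead 72.37234085921419 z [ 0.  0. -1.] q [-0.3338  0.3584 -0.4648  0.7476  0.      1.5446] F [-0.0639  0.5108 -2.1658] w 0.5159456252750492 g 62.008822359493934
base [ 0.5254 -0.0147] 0.00040813258776116934
carrier [ 0.4997 -0.0938] 0.00016974185432128364
base line (array([143.1432, 141.9661]), 732)
disc line (array([144.6306, 144.8139]), 982) hub line (array([144.2228, 146.3743]), 461)
spacer (array([ 0.526 , -0.0136]), np.float64(0.4423965056754952))
need [8.311  0.0582 0.0001] tcp->base [ 8.4625  0.1306 11.8029]
```

Request:
{"fn": "jog_arm", "kwargs": {
  "commands": [
    {"angular": [0,0,0],"xyz": [2,0.09,0],"hand": 1},
    {"angular": [0,0,0],"xyz": [3,0,0],"hand": 1},
    {"angular": [0,0,0],"xyz": [2.4,0,0],"hand": 1},
    {"angular": [0,0,1.2],"xyz": [0.98,0,0],"hand": 1},
    {"angular": [0,0,0],"xyz": [0,0,2],"hand": 1},
    {"angular": [0,0,0],"xyz": [0,0,2],"hand": 1},
    {"angular": [0,0,0],"xyz": [0,0,0.3],"hand": 1},
    {"angular": [0,0,0],"xyz": [0,0,0.2],"hand": 1},
    {"angular": [0,0,0],"xyz": [0,0,0.2],"hand": 1},
    {"angular": [0,0,0],"xyz": [0,0,0.2],"hand": 1}
  ]
}}

```text
t: 22.15
eef_pos: [0.5255, -0.0156, 0.0694]
ee_rot: [2.556, 1.825, 0.001]
ft_force: [0.1, -0.7, -1.7]
gripper_width: 0.522
grasp_force: 62.0
```

Request:
{"fn": "jog_arm", "kwargs": {
  "commands": [
    {"angular": [0,0,0],"xyz": [0,0,0.15],"hand": 1},
    {"angular": [0,0,0],"xyz": [0,0,0.15],"hand": 1},
    {"angular": [0,0,0],"xyz": [0,0,0.15],"hand": 1},
    {"angular": [0,0,0],"xyz": [0,0,0.15],"hand": 1},
    {"angular": [0,0,0],"xyz": [0,0,0.15],"hand": 1},
    {"angular": [0,0,0],"xyz": [0,0,0],"hand": 1},
    {"angular": [0,0,0],"xyz": [0,0,0],"hand": 1},
    {"angular": [0,0,0],"xyz": [0,0,0],"hand": 1},
    {"angular": [0,0,0],"xyz": [0,0,0],"hand": 1},
    {"angular": [0,0,0],"xyz": [0,0,0],"hand": 1}
  ]
}}

```text
t: 23.4
eef_pos: [0.525, -0.0155, 0.0615]
ee_rot: [2.557, 1.826, 0.0]
ft_force: [0.1, 0.4, -1.7]
gripper_width: 0.52
grasp_force: 62.0
```

Request:
{"fn": "jog_arm", "kwargs": {
  "commands": [
    {"angular": [0,0,0],"xyz": [0,0,0.25],"hand": 1},
    {"angular": [0,0,0],"xyz": [0,0,0.25],"hand": 1},
    {"angular": [0,0,0],"xyz": [0,0,0.25],"hand": 1},
    {"angular": [0,0,0],"xyz": [0,0,0.25],"hand": 1},
    {"angular": [0,0,0],"xyz": [0,0,0.2],"hand": 1},
    {"angular": [0,0,0],"xyz": [0,0,0.15],"hand": 1},
    {"angular": [0,0,0],"xyz": [0,0,0.1],"hand": 1},
    {"angular": [0,0,0],"xyz": [0,0,0],"hand": 1},
    {"angular": [0,0,0],"xyz": [0,0,0],"hand": 1},
    {"angular": [0,0,0],"xyz": [0,0,0],"hand": 1}
  ]
}}

```text
t: 24.65
eef_pos: [0.5251, -0.0155, 0.0471]
ee_rot: [2.557, 1.826, 0.0]
ft_force: [0.0, -0.2, -1.8]
gripper_width: 0.522
grasp_force: 62.0
```

Request:
{"fn": "jog_arm", "kwargs": {
  "commands": [
    {"angular": [0,0,0],"xyz": [0,0,0],"hand": 0},
    {"angular": [0,0,0],"xyz": [0,0,0],"hand": -1},
    {"angular": [0,0,0],"xyz": [0,0,0],"hand": -1},
    {"angular": [0,0,0],"xyz": [0,0,0],"hand": -1},
    {"angular": [0,0,0],"xyz": [0,0,-1.4],"hand": -1},
    {"angular": [0,0,0],"xyz": [0,0,-3],"hand": -1},
    {"angular": [0,0,0],"xyz": [0,0,-4],"hand": -1},
    {"angular": [0,0,0],"xyz": [0,0,-3],"hand": -1},
    {"angular": [0,0,0],"xyz": [-4,0,0],"hand": -1},
    {"angular": [0,0,0],"xyz": [-3,0,0],"hand": -1}
  ]
}}

```text
t: 25.9
eef_pos: [0.5025, -0.0826, 0.1627]
ee_rot: [2.554, 1.825, 0.002]
ft_force: [0.2, -0.3, -0.3]
gripper_width: 1.001
grasp_force: 0.0
```

Run:
```python
from h import *
st(); f=manip.grab_frame('wrist'); save(f,'w6')
```

```text
t 25.9 p [ 0.5025 -0.0826  0.1627] xhead 71.09548613200207 z [ 0.0022 -0.0009 -1.    ] q [-0.3078  0.3092 -0.4052  0.854  -0.0002  1.5929] F [ 0.2423 -0.2636 -0.3494] w 1.0005337575259103 g 0.0
```

View pics/w6.png

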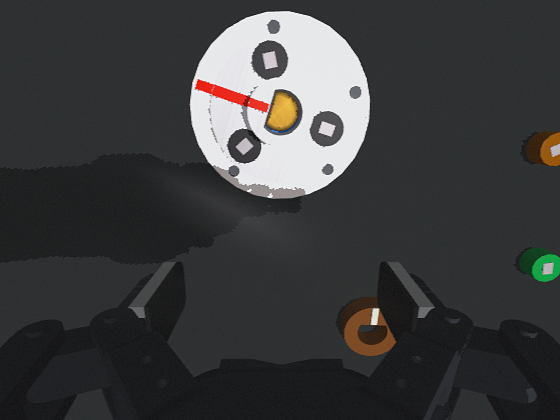

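The carrier sits on the spacer around the post at (284,110). Its red lines run straight into the base line, and the gripper is clear.

```bash
python3 -c "
from workcell import manip
print(manip.job_done())"
```

```text
the job is handed in; nothing more can be done
None
```

The spacer and carrier are both on the post, lined up with its flat and released, and the last camera view showed them seated; I handed the job in at about 26 s, and no verdict came back.

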